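# Load the dosing trays and key in a wash programme

### The job

Get the next wash ready at the laundry counter: press the white key to wake the console, then sort every loose item for dosing, the detergent tablets into the blue tray and the softener pots into the green tray, all resting inside below the rim. When all are in, key in the programme by pressing blue, yellow, blue and green in that order, each fully down and fully up again before the next. Do not press the red stop key, and leave the clothes pegs, tokens, blue bottle and brown mug where they are.

Things in the scene. Friction and masses are not known exactly. Their poses are not given: they have to be found in the camera images.
- tablet0: Detergent tablet: white rounded brick with a blue band round its middle and a blue dot on top, 36 (own x) by 26 (own y) by 16 mm high, about 25 g; origin at the centre of its underside. May be absent.
- tablet1: Detergent tablet: white rounded brick with a blue band round its middle and a blue dot on top, 36 (own x) by 26 (own y) by 16 mm high, about 25 g; origin at the centre of its underside. May be absent.
- tablet2: Detergent tablet: white rounded brick with a blue band round its middle and a blue dot on top, 36 (own x) by 26 (own y) by 16 mm high, about 25 g; origin at the centre of its underside. May be absent.
- tablet3: Detergent tablet: white rounded brick with a blue band round its middle and a blue dot on top, 36 (own x) by 26 (own y) by 16 mm high, about 25 g; origin at the centre of its underside. May be absent.
- pot0: Softener pot: closed white drum with a green lid, 34 mm diameter, 24 mm high, about 30 g; origin at the centre of its underside, z along its axis. May be absent.
- pot1: Softener pot: closed white drum with a green lid, 34 mm diameter, 24 mm high, about 30 g; origin at the centre of its underside, z along its axis. May be absent.
- pot2: Softener pot: closed white drum with a green lid, 34 mm diameter, 24 mm high, about 30 g; origin at the centre of its underside, z along its axis. May be absent.
- blue_tray_in (a point): Centre of the inner floor of the fixed open blue tray, axes as the tray: outside 150 (x) by 140 (y) by 50 mm high, walls and floor 4 mm; this floor is 12 mm above the table, the rim 46 mm above this floor. The two trays stand side by side along their x on a steel plate, 10 mm apart, and may be swapped.
- green_tray_in (a point): Centre of the inner floor of the fixed open green tray, axes as the tray: outside 150 (x) by 140 (y) by 50 mm high, walls and floor 4 mm; this floor is 12 mm above the table, the rim 46 mm above this floor. The two trays stand side by side along their x on a steel plate, 10 mm apart, and may be swapped.
- key_white (a joint): Travel of the white key (a key; pressed straight down) in m: 0 up, 0.006 fully down (down is world -z); a spring lifts it; fully down takes about 4 N.
- key_white_top (a point): Centre of the top of the white key, a round white button of 30 mm diameter in a black housing. The five keys stand at least 60 mm apart, in changing order, on the flat top (50 mm above the table) of a fixed grey console, 200 by 200 mm. The point moves with the key.
- key_blue (a joint): Travel of the blue key (a key; pressed straight down) in m: 0 up, 0.006 fully down (down is world -z); a spring lifts it; fully down takes about 4 N.
- key_blue_top (a point): Centre of the top of the blue key, a round blue button of 30 mm diameter in a black housing. The five keys stand at least 60 mm apart, in changing order, on the flat top (50 mm above the table) of a fixed grey console, 200 by 200 mm. The point moves with the key.
- key_yellow (a joint): Travel of the yellow key (a key; pressed straight down) in m: 0 up, 0.006 fully down (down is world -z); a spring lifts it; fully down takes about 4 N.
- key_yellow_top (a point): Centre of the top of the yellow key, a round yellow button of 30 mm diameter in a black housing. The five keys stand at least 60 mm apart, in changing order, on the flat top (50 mm above the table) of a fixed grey console, 200 by 200 mm. The point moves with the key.
- key_green (a joint): Travel of the green key (a key; pressed straight down) in m: 0 up, 0.006 fully down (down is world -z); a spring lifts it; fully down takes about 4 N.
- key_green_top (a point): Centre of the top of the green key, a round green button of 30 mm diameter in a black housing. The five keys stand at least 60 mm apart, in changing order, on the flat top (50 mm above the table) of a fixed grey console, 200 by 200 mm. The point moves with the key.
- key_red (a joint): Travel of the red key (the stop key, not to be pressed; pressed straight down) in m: 0 up, 0.006 fully down (down is world -z); a spring lifts it; fully down takes about 4 N.
- key_red_top (a point): Centre of the top of the red key, a round red button of 30 mm diameter in a black housing. The five keys stand at least 60 mm apart, in changing order, on the flat top (50 mm above the table) of a fixed grey console, 200 by 200 mm. The point moves with the key.
- peg0: Bystander, to be left where it is: wooden clothes peg, 60 (own x) by 10 by 14 mm; loose, origin at the centre of its underside.
- peg1: Bystander, to be left where it is: wooden clothes peg, 60 (own x) by 10 by 14 mm; loose, origin at the centre of its underside.
- tokens: Bystander, to be left where it is: stack of brass tokens, one piece, 26 mm diameter, 20 mm high; loose, origin at the centre of its underside.
- softener: Bystander, to be left where it is: blue bottle, 90 mm diameter, 200 mm high; loose, origin at the centre of its underside.
- mug: Bystander, to be left where it is: brown mug, 80 mm diameter, 90 mm high, handle at its own +y; loose, origin at the centre of its underside.

How it is judged (in metres and radians):
On the way, in this order (a step that is already met when the one before it is completed fails the run):
1. the white key is pressed, alone (value of joint key_white above 0.0045 m and value of joint each of key_blue, key_yellow, key_green, key_red below 0.0015 m), for 0.1 s.
2. every tablet is in the blue tray and every pot in the green tray (x of tablet0 in the frame of blue_tray_in between -0.072 and 0.072 m and y of tablet0 in the frame of blue_tray_in between -0.067 and 0.067 m and z of tablet0 in the frame of blue_tray_in between -0.006 and 0.036 m and x of tablet1 in the frame of blue_tray_in between -0.072 and 0.072 m and y of tablet1 in the frame of blue_tray_in between -0.067 and 0.067 m and z of tablet1 in the frame of blue_tray_in between -0.006 and 0.036 m and x of tablet2 in the frame of blue_tray_in between -0.072 and 0.072 m and y of tablet2 in the frame of blue_tray_in between -0.067 and 0.067 m and z of tablet2 in the frame of blue_tray_in between -0.006 and 0.036 m and x of tablet3 in the frame of blue_tray_in between -0.072 and 0.072 m and y of tablet3 in the frame of blue_tray_in between -0.067 and 0.067 m and z of tablet3 in the frame of blue_tray_in between -0.006 and 0.036 m and x of pot0 in the frame of green_tray_in between -0.072 and 0.072 m and y of pot0 in the frame of green_tray_in between -0.067 and 0.067 m and z of pot0 in the frame of green_tray_in between -0.006 and 0.036 m and x of pot1 in the frame of green_tray_in between -0.072 and 0.072 m and y of pot1 in the frame of green_tray_in between -0.067 and 0.067 m and z of pot1 in the frame of green_tray_in between -0.006 and 0.036 m and x of pot2 in the frame of green_tray_in between -0.072 and 0.072 m and y of pot2 in the frame of green_tray_in between -0.067 and 0.067 m and z of pot2 in the frame of green_tray_in between -0.006 and 0.036 m), for 0.3 s.
3. the blue key is pressed, alone (value of joint key_blue above 0.0045 m and value of joint each of key_white, key_yellow, key_green, key_red below 0.0015 m), for 0.1 s.
4. the yellow key is pressed, alone (value of joint key_yellow above 0.0045 m and value of joint each of key_white, key_blue, key_green, key_red below 0.0015 m), for 0.1 s.
5. the blue key is pressed again, alone (all of step 3), for 0.1 s.
6. the green key is pressed, alone (value of joint key_green above 0.0045 m and value of joint each of key_white, key_blue, key_yellow, key_red below 0.0015 m), for 0.1 s.
At the end, for the whole second after the job is handed in: Every tablet present is in the blue tray and every pot present in the green tray (its underside centre within the walls and no more than 36 mm above the inner floor), all at rest, and all keys are up (less than 1.5 mm down) (all of step 2 and linear speed of each of tablet0, tablet1, tablet2, tablet3, pot0, pot1, pot2 below 0.02 m/s and value of joint each of key_white, key_blue, key_yellow, key_green, key_red below 0.0015 m); the robot touches nothing.
It fails at once if the red stop key is pressed (more than 2.5 mm) (value of joint key_red above 0.0025 m).
It fails at once if a peg, the tokens, the bottle or the mug is moved more than 40 mm (distance of any of peg0, peg1, tokens, softener, mug from where it was at the start of the episode above 0.04 m).
Of tablet0, tablet1, tablet2, tablet3, pot0, pot1, pot2 only 5 to 7 are there at a start; the rules pass over those that are not, and their reading is None.
At some moment in a run one of tablet0, tablet1, tablet2, tablet3, pot0, pot1, pot2 may be knocked a few centimetres aside while the robot is not near it.
Once in a run the grip may slacken for a moment while it holds something.
It also fails if it takes over 210 s, if anything falls off the work surface, if the arm or the gripper's body presses on something with over 40 N, if the wrist force passes 120 N, or if a joint passes its speed limit or range.

### The arm

A 7-joint arm with a two-finger parallel gripper is mounted at the origin on the work surface. World frame = base frame: x ahead of the robot, y to its left, z up, the work surface at z = 0. Lengths are in m, angles in degrees, forces in N, time in s.
With the tool pointing down it reaches from about 0.4 to 0.85 m from the base axis. Payload 4.5 kg.
Tool frame: the origin (TCP) lies at the very end of the fingers, on their centre line; the grasp point (between the pads) lies 19 mm behind it (manip.tcp_to_grasp is the distance from the TCP to the grasp point, in m); z points along the fingers, y is the line along which they close (so a half turn about z gives the same grasp; the last joint's range is limited). The gripper opens to 85 mm and grips with 20 to 120 N. Pads are 22 mm wide; open, the fingers measure 114 mm over their backs; the gripper's body (76 mm by 85 mm) begins 54 mm behind the grasp point. The pads swing forward as they close: fully open they stand 13 mm farther back than shut.
Start: joints at [68.171, 39.483, -11.15, 89.685, 9.013, 51.709, -12.324], TCP at [0.252, -0.572, 0.231] pointing down, gripper open.
Joint ranges: [-172.22, 172.22], [-26.19, 119.32], [-84.43, 86.54], [7.71, 146.69], [-57.33, 237.33], [2.42, 119.75], [-152.13, 152.13]. Speed limits (degrees/s): [147.25, 147.25, 180, 180, 180, 180, 180].

### API

Orientations are given as [roll, pitch, yaw] about the fixed x, y, z axes, in that order (R = Rz(yaw) Ry(pitch) Rx(roll)).
In Python, from station import manip gives the robot as it stands.
- The arm moves only by the tool arm_command, never from a script. Its argument "deltas" is text: rows parted by semicolons, each of 7 numbers parted by spaces: the opening, from -1 (shut) to 1 (fully open), then the shift along the world's x, y, z in m, then the turn, a rotation vector about the world's x, y, z in degrees. In form: grip dx dy dz wx wy wz; .... A call has 1 to 5 rows; each row shifts and turns the commanded pose from where the row before left it; what a row does not reach is not made up. A row lasts 1/12 s, in which the tool goes at most 41.7 mm and 7.16 degrees, less where a joint would pass 70% of its speed; a pose out of reach is approached as far as the arm can. A call is refused whole if a number of a shift passes 0.0417 or a number of a turn 7.16, either way. A call with a gripper value outside its range is refused whole. The fingers move at their own pace and stop on an object; the grip force is fixed at half the most. Time passes only in rows, so rows that do not move let the fingers close. It gives the time, the measured TCP pose, the force, the opening and the grip force at its end, in the units of the state.
- manip.read_state(): the state, without advancing time (a new reading comes with each control period).
- manip.get_image(name): name is "scene" or "top"; returns a dict with "img" (400x640x3 uint8, red, green, blue), "fx", "fy", "cx", "cy" (pixels), "R" (3x3) and "t" (3): a world point X has camera coordinates R X + t. Camera axes: x right, y down, z forward; pixel columns grow to the right and rows downward; lengths in m; the calibration is good to about 2 mm. A picture is of the moment at which its call begins. There is no depth.
- manip.finish_job(): hands the job in; it is judged then, once.
Trained networks look in the newest picture that a camera, given by its name, has taken for a name from the list of things; names that differ only in an ending like _2 or _b are one class to them, and where a whole thing is asked for, a point or a joint stands for the part that bears it (a point fixed in the world has none). Each returns a list of dicts, best first, with "p" (0 to 1); they miss things now and then, are a little off and sometimes report something else, mostly with a low value. They report only what shows in the picture. A call takes as long as a camera call.
- manip.silhouettes(label, camera): "pixels" (400x640 bool, what is visible of it) and "extent" ([left, top, right, bottom] in pixels, round what is visible of it).
The state is a dict: "clock": time; "joint_positions": joint angles; "qd": joint speeds; "effort": joint torques, N m; "ee_pos": TCP position; "tool_rot": TCP orientation; "contact_force": force on the tool from outside, world axes, zero at the start; "ft_torque": the same for the moment, N m; "opening": finger opening in m; "finger_force": force on a finger pad.
Only numpy, scipy, OpenCV 4.12 (cv2) and the standard library are available. Lean on these libraries where they do the work, as an engineer would, in place of code of your own. Each camera call takes 0.05 s, during which the arm holds its last target. There are 200 camera calls.

## Working session

There is one attempt and no reset: what is moved stays moved. The work goes in short steps, Python scripts to look and compute and a tool call to move; the robot and the scene stay as the last step left them, time stands still between calls to the robot, and variables do not carry over. Pictures are saved under pics/ and viewed, at most 14 in all, crops included, and the job is handed in when it is done.

Besides the shell and the picture viewer there is one more tool, called after ">>>" as name(argument=value, ...), one argument or row to a line, values as JSON. arm_command: Moves the arm, as the interface text tells. Its arguments: {"type":"object","properties":{"deltas":{"type":"string"}},"required":["deltas"]}

```bash
mkdir -p pics; cat > h.py <<'E'
import numpy as np, cv2
from station import manip
def proj_inv(im,u,v,z):
    R=np.array(im["R"]);t=np.array(im["t"])
    d=R.T@np.array([(u-im["cx"])/im["fx"],(v-im["cy"])/im["fy"],1.]);c=-R.T@t
    return c+d*(z-c[2])/d[2]
def save(im,n): cv2.imwrite("pics/"+n,cv2.cvtColor(im["img"],cv2.COLOR_RGB2BGR))
def find(im,label,z,cam="top",pmin=.3):
    for s in manip.silhouettes(label,cam):
        if s["p"]<pmin: continue
        m=np.argwhere(s["pixels"])
        if len(m)<5: continue
        cnt,_=cv2.findContours(s["pixels"].astype(np.uint8),0,1)
        c=max(cnt,key=cv2.contourArea).reshape(-1,2)
        P=np.array([proj_inv(im,u,v,z)[:2] for u,v in c],np.float32)*1000
        (x,y),(w,h),a=cv2.minAreaRect(P)
        if w<h: a+=90
        v,u=m.mean(0)
        print(label,cam,"p%.2f px(%d,%d) n%d"%(s["p"],u,v,len(m)),"mean",proj_inv(im,u,v,z)[:2].round(4),"rect",round(x/1e3,4),round(y/1e3,4),"size",round(w),round(h),"long-axis deg",round(a%180,1))
E
python3 - <<'E'
from h import *
print(manip.read_state())
for n in("top","scene"):
    im=manip.get_image(n); save(im,n+"0.png"); print(n,-np.array(im["R"]).T@np.array(im["t"]),im["fx"])
    if n=="top":
        for l,z in [("tablet0",.012),("pot0",.024),("key_white_top",.06),("key_blue_top",.06),("key_yellow_top",.06),("key_green_top",.06),("key_red_top",.06),("blue_tray_in",.058),("green_tray_in",.058),("peg0",.01),("tokens",.02),("softener",.2),("mug",.09)]: find(im,l,z)
E
```

```text
{'clock': 0.0, 'joint_positions': array([ 68.17070532,  39.53321768, -11.14452695,  89.74775602,
         9.01338082,  51.70724603, -12.32572792]), 'qd': array([ 0.07589351,  0.02546622, -0.02773709,  0.06505244,  0.01585637,
       -0.05771724,  0.06189719]), 'effort': array([-1.66631198e-04, -5.39600909e+01, -1.26660381e+00, -1.58540422e+01,
        9.08562419e-03,  9.41557781e-03, -1.49917770e-05]), 'ee_pos': array([ 0.25155679, -0.57141592,  0.23047011]), 'tool_rot': array([-1.79894054e+02,  8.31962823e-03,  2.37699148e+01]), 'contact_force': array([-0.15827652, -0.25580179, -0.23781564]), 'ft_torque': array([-0.04424552, -0.00354706, -0.01845272]), 'finger_force': 0.0, 'opening': 0.085657947003226}
top [ 0.41052903 -0.02800932  1.01618583] 422.2400970511947
tablet0 top p0.66 px(311,204) n173 mean [ 0.6193 -0.0208] rect 0.6194 -0.0211 size 38 28 long-axis deg 68.1
tablet0 top p0.60 px(317,244) n169 mean [ 0.5214 -0.0304] rect 0.5216 -0.0304 size 27 36 long-axis deg 98.2
tablet0 top p0.53 px(350,242) n165 mean [ 0.5218 -0.1081] rect 0.522 -0.108 size 37 26 long-axis deg 60.2
pot0 
[... 1533 characters left out ...]
tokens top p0.52 px(319,284) n80 mean [ 0.4279 -0.029 ] rect 0.4279 -0.0291 size 21 21 long-axis deg 86.9
softener top p0.91 px(409,141) n1968 mean [ 0.7017 -0.2277] rect 0.7041 -0.2293 size 83 133 long-axis deg 150.0
softener top p0.62 px(482,261) n147 mean [ 0.4517 -0.3436] rect 0.4522 -0.3441 size 26 23 long-axis deg 86.9
mug top p0.67 px(297,146) n1368 mean [0.7409 0.0057] rect 0.7446 0.0088 size 96 106 long-axis deg 140.4
mug top p0.51 px(409,140) n1954 mean [ 0.7413 -0.2547] rect 0.7442 -0.2578 size 94 151 long-axis deg 149.0
mug top p0.48 px(350,242) n171 mean [ 0.5134 -0.1022] rect 0.5135 -0.1024 size 33 25 long-axis deg 60.2
scene [1.33513123 0.47513485 0.87686567] 497.4972644626799
```

View pics/top0.png

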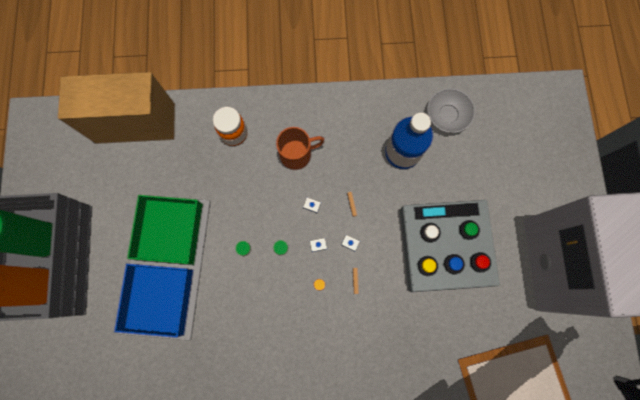

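View pics/scene0.png

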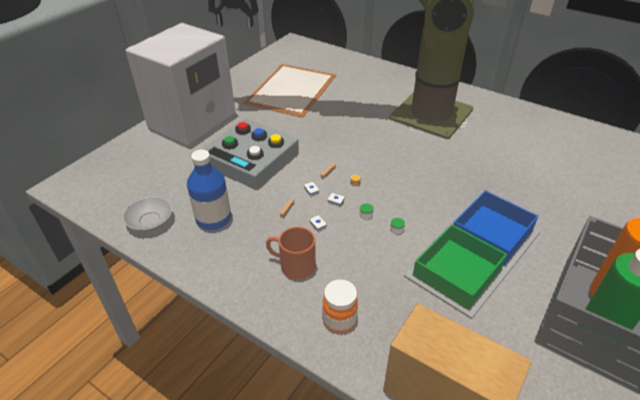

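The top view shows three tablets at px (311,204), (317,244) and (350,242), and two pots at (243,247) and (280,247). The green tray is at (165,229) and the blue one at (154,300). Keys: white (431,231), green (470,229), yellow (429,266), blue (455,263), red (482,261). The scene view agrees with five loose items and shows no hidden extras. The detected sizes and the tray spacing (159 mm, expected 160) fit. I'll go to the white key first, skirting the grey box.

>>> arm_command(
  deltas="-1 .008 .028 0 0 0 0;-1 .008 .028 0 0 0 0;-1 .008 .028 0 0 0 0;-1 .008 .028 0 0 0 0;-1 .008 .028 0 0 0 0",
)

```text
clock: 1.17
ee_pos: [0.2922, -0.4308, 0.2315]
tool_rot: [180.0, -0.0, 23.7]
contact_force: [1.1, -0.1, 0.0]
opening: 0.026
finger_force: 0.0
```

>>> arm_command(
  deltas="-1 .008 .028 0 0 0 0;-1 .029 .014 0 0 0 0;-1 .029 .014 0 0 0 0;-1 .029 .014 0 0 0 0;-1 .029 .014 0 0 0 0",
)

```text
clock: 1.58
ee_pos: [0.4172, -0.3472, 0.2316]
tool_rot: [180.0, -0.0, 23.8]
contact_force: [-0.0, -0.9, -0.4]
opening: 0.0002
finger_force: 0.0
```

>>> arm_command(
  deltas="-1 .029 .014 0 0 0 0;-1 .029 .014 0 0 0 0;-1 .029 .014 0 0 0 0;-1 .029 .014 0 0 0 0;-1 0 0 0 0 0 0",
)

```text
clock: 2.0
ee_pos: [0.5395, -0.2858, 0.2315]
tool_rot: [-180.0, -0.5, 24.3]
contact_force: [1.4, 0.9, 0.2]
opening: -0.0002
finger_force: 0.0
```

>>> arm_command(
  deltas="-1 0 0 -.03 0 0 0;-1 0 0 -.03 0 0 0;-1 0 0 -.03 0 0 0;-1 0 0 -.03 0 0 0;-1 0 0 -.02 0 0 0",
)

```text
clock: 2.42
ee_pos: [0.5306, -0.2915, 0.0887]
tool_rot: [-179.9, 0.1, 23.8]
contact_force: [-0.8, -0.2, -0.2]
opening: -0.0002
finger_force: 0.0
```

>>> arm_command(
  deltas="-1 0 0 0 0 0 0;-1 0 0 0 0 0 0",
)

```text
clock: 2.58
ee_pos: [0.5314, -0.2918, 0.0908]
tool_rot: [-179.9, 0.1, 23.8]
contact_force: [-0.1, 0.4, -0.9]
opening: -0.0003
finger_force: 0.0
```

>>> arm_command(
  deltas="-1 0 0 -.006 0 0 0;-1 0 0 -.006 0 0 0;-1 0 0 -.006 0 0 0;-1 0 0 -.003 0 0 0;-1 0 0 0 0 0 0",
)

```text
clock: 3.0
ee_pos: [0.5322, -0.2922, 0.0703]
tool_rot: [180.0, -0.0, 23.8]
contact_force: [0.7, -0.3, 1.5]
opening: 0.0001
finger_force: 0.9
```

>>> arm_command(
  deltas="-1 0 0 -.003 0 0 0;-1 0 0 0 0 0 0",
)

```text
clock: 3.17
ee_pos: [0.5323, -0.2922, 0.0675]
tool_rot: [180.0, -0.0, 23.8]
contact_force: [-0.6, -0.6, 2.8]
opening: 0.0002
finger_force: 1.6
```

>>> arm_command(
  deltas="-1 0 0 -.003 0 0 0;-1 0 0 0 0 0 0",
)

```text
clock: 3.33
ee_pos: [0.5323, -0.2923, 0.066]
tool_rot: [179.9, -0.0, 23.8]
contact_force: [-2.3, 1.9, 12.3]
opening: 0.0003
finger_force: 5.8
```

>>> arm_command(
  deltas="-1 0 0 0 0 0 0;-1 0 0 .02 0 0 0;-1 0 0 .034 0 0 0;0.2 -.0017 .0307 0 0 0 6;0.2 -.0017 .0307 0 0 0 6",
)

```text
clock: 3.75
ee_pos: [0.5295, -0.2329, 0.1201]
tool_rot: [179.7, -0.1, 35.8]
contact_force: [-0.2, 0.0, -0.1]
opening: 0.0235
finger_force: 0.0
```

>>> arm_command(
  deltas=".2 -.0017 .0307 0 0 0 6;0.2 -.0017 .0307 0 0 0 6;0.2 -.0017 .0307 0 0 0 6;0.2 -.0017 .0307 0 0 0 6;.2 0 0 0 0 0 0",
)

```text
clock: 4.17
ee_pos: [0.5216, -0.0992, 0.1184]
tool_rot: [-179.8, -0.3, 60.6]
contact_force: [1.1, -0.1, 0.2]
opening: 0.0513
finger_force: 0.0
```

>>> arm_command(
  deltas=".2 0 0 0 0 0 0;.2 0 0 -.03 0 0 0;.2 0 0 -.03 0 0 0;.2 0 0 -.015 0 0 0;.2 0 0 0 0 0 0",
)

```text
clock: 4.58
ee_pos: [0.5194, -0.1093, 0.0403]
tool_rot: [-179.7, 0.2, 59.6]
contact_force: [-0.1, 0.0, 0.1]
opening: 0.0511
finger_force: 0.0
```

```bash
python3 - <<'E'
from h import *
im=manip.get_image("top"); save(im,"t1.png")
find(im,"tablet0",.012); find(im,"pot0",.02)
print(manip.read_state()["ee_pos"],manip.read_state()["tool_rot"],manip.read_state()["opening"])
E
```

```text
tablet0 top p0.71 px(312,204) n174 mean [ 0.6197 -0.0216] rect 0.6199 -0.0214 size 37 29 long-axis deg 66.0
tablet0 top p0.45 px(318,244) n183 mean [ 0.5215 -0.031 ] rect 0.5216 -0.0309 size 28 38 long-axis deg 98.2
pot0 top p0.71 px(280,247) n180 mean [0.5188 0.0574] rect 0.5186 0.0569 size 35 31 long-axis deg 42.5
pot0 top p0.63 px(243,248) n191 mean [0.5219 0.1457] rect 0.5217 0.1459 size 36 33 long-axis deg 43.0
[ 0.52213703 -0.10891078  0.04389555] [1.79930899e+02 1.37282496e-02 5.96639535e+01] 0.05127669049055363
```

>>> arm_command(
  deltas=".2 0 .001 -.015 0 0 0;.2 0 0 -.015 0 0 0;.2 0 0 -.008 0 0 0;.2 0 0 -.002 0 0 0;.2 0 0 0 0 0 0",
)

```text
clock: 5.15
ee_pos: [0.5219, -0.1071, 0.0037]
tool_rot: [180.0, 0.0, 59.7]
contact_force: [0.1, -0.1, 1.2]
opening: 0.0512
finger_force: 0.0
```

>>> arm_command(
  deltas="-1 0 0 0 0 0 0;-1 0 0 0 0 0 0;-1 0 0 0 0 0 0;-1 0 0 0 0 0 0;-1 0 0 0 0 0 0",
)

```text
clock: 5.57
ee_pos: [0.5224, -0.107, 0.0045]
tool_rot: [179.9, -0.0, 59.8]
contact_force: [-1.1, 1.0, 6.8]
opening: 0.0245
finger_force: 59.5
```

>>> arm_command(
  deltas="-1 0 0 .02 0 0 0;-1 0 0 .03 0 0 0;-1 0 0 .03 0 0 0;-1 0 0 .03 0 0 0;-1 0 0 0 0 0 0",
)

```text
clock: 5.98
ee_pos: [0.525, -0.1073, 0.1186]
tool_rot: [179.5, -0.2, 59.7]
contact_force: [1.3, -0.4, 0.3]
opening: 0.0241
finger_force: 59.0
```

>>> arm_command(
  deltas="-1 -.0099 .03 0 0 0 -4.5;-1 -.0099 .03 0 0 0 -4.5;-1 -.0099 .03 0 0 0 -4.5;-1 -.0099 .03 0 0 0 -4.5;-1 -.0099 .03 0 0 0 -4.5",
)

```text
clock: 6.4
ee_pos: [0.4717, 0.0443, 0.1134]
tool_rot: [180.0, -0.0, 37.0]
contact_force: [-0.5, 0.6, -0.4]
opening: 0.0244
finger_force: 59.0
```

>>> arm_command(
  deltas="-1 -.0099 .03 0 0 0 -4.5;-1 -.0099 .03 0 0 0 -4.5;-1 -.0099 .03 0 0 0 -4.5;-1 -.0099 .03 0 0 0 -4.5;-1 -.0099 .03 0 0 0 -4.5",
)

```text
clock: 6.82
ee_pos: [0.422, 0.1945, 0.1133]
tool_rot: [180.0, -0.0, 14.5]
contact_force: [-0.2, 0.3, -0.2]
opening: 0.0242
finger_force: 59.0
```

>>> arm_command(
  deltas="-1 -.0099 .03 0 0 0 -4.5;-1 -.0099 .03 0 0 0 -4.5;-1 -.0099 .03 0 0 0 -4.5;-1 -.0099 .03 0 0 0 -4.5;-1 -.0099 .03 0 0 0 -4.5",
)

```text
clock: 7.23
ee_pos: [0.3724, 0.3446, 0.1133]
tool_rot: [180.0, -0.0, -7.9]
contact_force: [0.4, -1.0, 0.2]
opening: 0.0245
finger_force: 59.0
```

>>> arm_command(
  deltas="-1 0 0 0 0 0 0;-1 0 0 0 0 0 0;-1 0 0 0 0 0 0",
)

```text
clock: 7.48
ee_pos: [0.3731, 0.3426, 0.1132]
tool_rot: [179.9, -0.0, -7.7]
contact_force: [0.8, -1.1, 0.2]
opening: 0.0244
finger_force: 59.0
```

>>> arm_command(
  deltas="-1 0 0 -.03 0 0 0;-1 0 0 -.03 0 0 0;-1 0 0 -.02 0 0 0;-1 0 0 -.008 0 0 0;-1 0 0 0 0 0 0",
)

```text
clock: 7.9
ee_pos: [0.3732, 0.3408, 0.024]
tool_rot: [179.8, 0.1, -7.9]
contact_force: [0.4, -0.5, -0.3]
opening: 0.0244
finger_force: 59.0
```

>>> arm_command(
  deltas=".2 0 0 0 0 0 0;.2 0 0 0 0 0 0;.2 0 0 0 0 0 0;.2 0 0 0 0 0 0",
)

```text
clock: 8.23
ee_pos: [0.3738, 0.3436, 0.0264]
tool_rot: [-179.9, -0.1, -7.7]
contact_force: [0.2, 0.2, 0.1]
opening: 0.0512
finger_force: 0.0
```

>>> arm_command(
  deltas=".2 0 0 .02 0 0 0;.2 0 0 .035 0 0 0;.2 0 0 .035 0 0 0;.2 0 0 0 0 0 0",
)

```text
clock: 8.57
ee_pos: [0.3759, 0.3452, 0.1209]
tool_rot: [-179.6, -0.4, -7.8]
contact_force: [0.5, -0.7, 0.3]
opening: 0.0512
finger_force: 0.0
```

```bash
python3 - <<'E'
from h import *
im=manip.get_image("top"); save(im,"t2.png")
find(im,"tablet0",.02); find(im,"pot0",.02)
s=manip.read_state();print(s["ee_pos"],s["tool_rot"],s["opening"],s["joint_positions"])
E
```

```text
tablet0 top p0.74 px(311,204) n167 mean [ 0.6176 -0.0204] rect 0.6175 -0.0207 size 36 27 long-axis deg 68.1
tablet0 top p0.46 px(318,244) n157 mean [ 0.521 -0.032] rect 0.5211 -0.032 size 26 35 long-axis deg 96.4
tablet0 top p0.44 px(160,316) n159 mean [0.3752 0.3364] rect 0.3738 0.3385 size 35 27 long-axis deg 1.1
pot0 top p0.70 px(280,247) n189 mean [0.5184 0.0574] rect 0.518 0.0576 size 35 33 long-axis deg 42.3
pot0 top p0.48 px(243,248) n189 mean [0.5217 0.1457] rect 0.5216 0.1459 size 36 33 long-axis deg 43.0
[0.373095   0.34355573 0.11597087] [-1.79936839e+02 -3.47742774e-02 -7.70111522e+00] 0.051096958802031814 [ -55.58783234   42.50801138   12.78919288  116.52480437  -22.35185549
   23.18699475 -123.09475177]
```

View pics/t2.png

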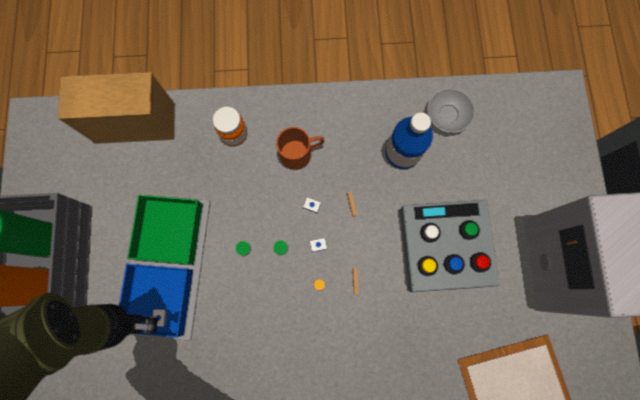

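The picture shows two tablets left on the table at (311,204) and (318,244). The gripper is over the lower part of the blue tray near (155,318), so the placed tablet is partly hidden there. I'll check it once the arm is clear. Next I'll fetch the tablet at (318,244).

>>> arm_command(
  deltas=".2 .0093 -.0234 0 0 0 6.6;.2 .0093 -.0234 0 0 0 6.6;.2 .0093 -.0234 0 0 0 6.6;.2 .0093 -.0234 0 0 0 6.6;.2 .0093 -.0234 0 0 0 6.6",
)

```text
clock: 9.13
ee_pos: [0.4191, 0.2249, 0.1142]
tool_rot: [-180.0, 0.1, 25.6]
contact_force: [0.6, -0.9, 1.2]
opening: 0.0516
finger_force: 0.0
```

>>> arm_command(
  deltas=".2 .0093 -.0234 0 0 0 6.6;.2 .0093 -.0234 0 0 0 6.6;.2 .0093 -.0234 0 0 0 6.6;.2 .0093 -.0234 0 0 0 6.6;.2 .0093 -.0234 0 0 0 6.6",
)

```text
clock: 9.55
ee_pos: [0.4656, 0.108, 0.1142]
tool_rot: [-179.9, 0.1, 58.6]
contact_force: [0.5, -0.0, -0.1]
opening: 0.0514
finger_force: 0.0
```

>>> arm_command(
  deltas=".2 .0093 -.0234 0 0 0 6.6;.2 .0093 -.0234 0 0 0 6.6;.2 .0093 -.0234 0 0 0 6.6;.2 .0093 -.0234 0 0 0 6.6;.2 .0093 -.0234 0 0 0 6.6",
)

```text
clock: 9.97
ee_pos: [0.5121, -0.0089, 0.1141]
tool_rot: [-179.9, -0.0, 91.6]
contact_force: [-0.3, -0.7, 0.1]
opening: 0.0515
finger_force: 0.0
```

>>> arm_command(
  deltas=".2 .0093 -.0234 0 0 0 6.6;.2 0 0 -.03 0 0 0;.2 0 0 -.03 0 0 0;.2 0 0 0 0 0 0;.2 0 0 0 0 0 0",
)

```text
clock: 10.38
ee_pos: [0.5199, -0.0309, 0.0537]
tool_rot: [-179.7, -0.1, 97.9]
contact_force: [-0.5, 0.1, 0.5]
opening: 0.0511
finger_force: 0.0
```

```bash
python3 - <<'E'
from h import *
im=manip.get_image("top"); save(im,"t3.png")
find(im,"tablet0",.012); find(im,"pot0",.02);find(im,"blue_tray_in",.058)
s=manip.read_state();print(s["ee_pos"],s["tool_rot"],s["opening"],s["joint_positions"])
E
```

```text
tablet0 top p0.73 px(159,317) n206 mean [0.3736 0.3426] rect 0.3735 0.3425 size 30 33 long-axis deg 176.9
pot0 top p0.75 px(243,248) n194 mean [0.5217 0.1452] rect 0.5222 0.1453 size 36 34 long-axis deg 43.0
pot0 top p0.46 px(281,247) n152 mean [0.519  0.0568] rect 0.5198 0.0569 size 28 33 long-axis deg 177.8
[ 0.52277259 -0.03055541  0.05662306] [ 1.79876916e+02 -8.56683077e-03  9.79176454e+01] 0.0514176057745773 [  8.04585537  48.98687261 -16.1790183  114.30852929  35.1850732
  21.36423248 -28.07830067]
```

View pics/t3.png

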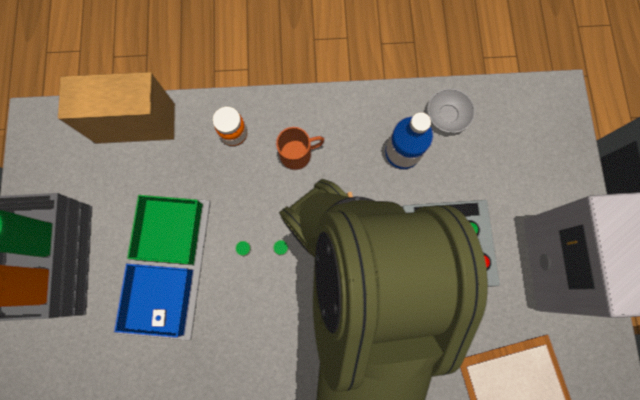

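The first tablet lies in the blue tray at px (159,317), which matches the release point. Now I'll grasp the second.

>>> arm_command(
  deltas=".2 0 0 -.025 0 0 0;.2 0 0 -.018 0 0 0;.2 0 0 -.008 0 0 0;.2 0 0 -.002 0 0 0;.2 0 0 0 0 0 0",
)

```text
clock: 11.0
ee_pos: [0.5222, -0.031, 0.0027]
tool_rot: [180.0, 0.0, 97.9]
contact_force: [-0.1, 0.2, 1.2]
opening: 0.0511
finger_force: 0.0
```

>>> arm_command(
  deltas="-1 0 0 0 0 0 0;-1 0 0 0 0 0 0;-1 0 0 0 0 0 0;-1 0 0 0 0 0 0;-1 0 0 0 0 0 0",
)

```text
clock: 11.42
ee_pos: [0.5227, -0.0312, 0.0036]
tool_rot: [179.9, 0.0, 97.9]
contact_force: [-0.9, -0.5, 5.7]
opening: 0.0245
finger_force: 59.5
```

>>> arm_command(
  deltas="-1 0 0 .02 0 0 0;-1 0 0 .03 0 0 0;-1 0 0 .03 0 0 0;-1 0 0 .03 0 0 0;-1 0 0 0 0 0 0",
)

```text
clock: 11.83
ee_pos: [0.5253, -0.0311, 0.1177]
tool_rot: [179.4, 0.0, 97.8]
contact_force: [0.5, 0.7, 0.2]
opening: 0.024
finger_force: 59.0
```

>>> arm_command(
  deltas="-1 -.0084 .0283 0 0 0 5.7;-1 -.0084 .0283 0 0 0 5.7;-1 -.0084 .0283 0 0 0 5.7;-1 -.0084 .0283 0 0 0 5.7;-1 -.0084 .0283 0 0 0 5.7",
)

```text
clock: 12.25
ee_pos: [0.4795, 0.1112, 0.1126]
tool_rot: [180.0, 0.0, 126.6]
contact_force: [1.2, 0.4, -0.1]
opening: 0.0246
finger_force: 59.0
```

>>> arm_command(
  deltas="-1 -.0084 .0283 0 0 0 5.7;-1 -.0084 .0283 0 0 0 5.7;-1 -.0084 .0283 0 0 0 5.7;-1 -.0084 .0283 0 0 0 5.7;-1 -.0084 .0283 0 0 0 5.7",
)

```text
clock: 12.67
ee_pos: [0.4375, 0.2528, 0.1125]
tool_rot: [180.0, 0.0, 155.1]
contact_force: [0.7, -0.0, -0.6]
opening: 0.0244
finger_force: 59.0
```

>>> arm_command(
  deltas="-1 -.0084 .0283 0 0 0 5.7;-1 -.0084 .0283 0 0 0 5.7;-1 -.0084 .0283 0 0 0 5.7;-1 0 0 0 0 0 0;-1 0 0 0 0 0 0",
)

```text
clock: 13.08
ee_pos: [0.4118, 0.3387, 0.1125]
tool_rot: [179.9, -0.0, 172.1]
contact_force: [-0.8, -0.7, -0.3]
opening: 0.024
finger_force: 59.1
```

>>> arm_command(
  deltas="-1 0 0 -.03 0 0 0;-1 0 0 -.03 0 0 0;-1 0 0 -.02 0 0 0;-1 0 0 -.008 0 0 0;-1 0 0 0 0 0 0",
)

```text
clock: 13.5
ee_pos: [0.4127, 0.3343, 0.0228]
tool_rot: [-179.8, -0.1, 171.9]
contact_force: [-0.3, 0.7, 1.0]
opening: 0.0244
finger_force: 59.1
```

>>> arm_command(
  deltas=".2 0 0 0 0 0 0;.2 0 0 0 0 0 0;.2 0 0 0 0 0 0;.2 0 0 0 0 0 0",
)

```text
clock: 13.83
ee_pos: [0.4135, 0.3371, 0.0254]
tool_rot: [179.9, 0.1, 171.9]
contact_force: [0.2, 0.7, 0.4]
opening: 0.051
finger_force: 0.0
```

>>> arm_command(
  deltas=".2 0 0 .02 0 0 0;.2 0 0 .035 0 0 0;.2 0 0 .035 0 0 0;.2 .0129 -.0224 0 0 0 -6.5;.2 .0129 -.0224 0 0 0 -6.5",
)

```text
clock: 14.25
ee_pos: [0.4393, 0.2946, 0.1174]
tool_rot: [179.6, 0.1, 158.9]
contact_force: [0.5, -0.6, -0.9]
opening: 0.0512
finger_force: 0.0
```

>>> arm_command(
  deltas=".2 .0129 -.0224 0 0 0 -6.5;.2 .0129 -.0224 0 0 0 -6.5;.2 .0129 -.0224 0 0 0 -6.5;.2 .0129 -.0224 0 0 0 -6.5;.2 .0129 -.0224 0 0 0 -6.5",
)

```text
clock: 14.67
ee_pos: [0.5038, 0.1788, 0.1151]
tool_rot: [179.9, 0.0, 126.2]
contact_force: [0.1, 0.1, -1.1]
opening: 0.0512
finger_force: 0.0
```

```bash
python3 - <<'E'
from h import *
im=manip.get_image("top"); save(im,"t4.png")
find(im,"tablet0",.012); find(im,"pot0",.02)
s=manip.read_state();print(s["ee_pos"],s["tool_rot"],s["opening"],s["joint_positions"])
E
```

```text
tablet0 top p0.74 px(296,147) n1360 mean [0.7683 0.0088] rect 0.7726 0.0115 size 105 116 long-axis deg 141.8
tablet0 top p0.64 px(312,204) n170 mean [ 0.6187 -0.0215] rect 0.6189 -0.0214 size 36 28 long-axis deg 66.0
tablet0 top p0.44 px(482,261) n153 mean [ 0.4598 -0.4168] rect 0.4603 -0.4169 size 31 31 long-axis deg 172.6
[0.50437914 0.17724712 0.11477752] [1.79983579e+02 1.16901061e-01 1.26209554e+02] 0.05154868777275394 [ -8.13864695  44.93241437 -27.21964851 110.67957717  36.46127331
  33.14454511 -23.67106603]
```

>>> arm_command(
  deltas=".2 .0127 -.022 0 0 0 -6.5;.2 .0127 -.022 0 0 0 -6.5;.2 .0127 -.022 0 0 0 -6.5;.2 .0127 -.022 0 0 0 -6.5;.2 .0127 -.022 0 0 0 -6.5",
)

```text
clock: 15.23
ee_pos: [0.5668, 0.0708, 0.1149]
tool_rot: [180.0, -0.1, 93.9]
contact_force: [0.3, 0.3, -0.0]
opening: 0.051
finger_force: 0.0
```

>>> arm_command(
  deltas=".2 .0127 -.022 0 0 0 -6.5;.2 .0127 -.022 0 0 0 -6.5;.2 .0127 -.022 0 0 0 -6.5;.2 .0127 -.022 0 0 0 -6.5;.2 0 0 0 0 0 0",
)

```text
clock: 15.65
ee_pos: [0.6199, -0.0234, 0.1147]
tool_rot: [179.7, 0.1, 67.5]
contact_force: [-0.5, -1.2, -0.5]
opening: 0.0511
finger_force: 0.0
```

>>> arm_command(
  deltas=".2 0 0 -.03 0 0 0;.2 0 0 -.03 0 0 0;.2 0 0 0 0 0 0;.2 0 0 0 0 0 0;.2 0 0 0 0 0 0",
)

```text
clock: 16.07
ee_pos: [0.6181, -0.0167, 0.0556]
tool_rot: [179.9, -0.1, 68.1]
contact_force: [-0.1, 0.2, 0.4]
opening: 0.0511
finger_force: 0.0
```

```bash
python3 - <<'E'
from h import *
im=manip.get_image("top"); save(im,"t5.png")
find(im,"tablet0",.012); find(im,"pot0",.02)
im=manip.get_image("scene")
find(im,"tablet0",.012,"scene"); find(im,"pot0",.012,"scene")
s=manip.read_state();print(s["ee_pos"],s["tool_rot"],s["opening"],s["joint_positions"])
E
```

```text
tablet0 top p0.67 px(159,318) n179 mean [0.3721 0.3428] rect 0.3724 0.3432 size 29 31 long-axis deg 176.9
tablet0 top p0.57 px(161,300) n197 mean [0.4106 0.3376] rect 0.4105 0.3376 size 30 36 long-axis deg 171.3
pot0 top p0.73 px(243,248) n176 mean [0.5218 0.1452] rect 0.5215 0.1452 size 35 31 long-axis deg 60.7
pot0 top p0.68 px(281,247) n192 mean [0.519  0.0569] rect 0.5186 0.057 size 33 36 long-axis deg 177.8
tablet0 scene p0.67 px(488,226) n160 mean [0.4023 0.3377] rect 0.4019 0.3373 size 28 48 long-axis deg 169.6
tablet0 scene p0.65 px(317,222) n153 mean [ 0.6216 -0.0156] rect 0.6219 -0.0157 size 46 30 long-axis deg 59.3
tablet0 scene p0.56 px(496,216) n111 mean [0.3572 0.3422] rect 0.3572 0.3427 size 27 36 long-axis deg 170.4
pot0 scene p0.73 px(397,224) n189 mean [0.5199 0.15  ] rect 0.5193 0.1497 size 54 33 long-axis deg 20.1
pot0 scene p0.53 px(365,210) n178 mean [0.5171 0.0606] rect 0.5178 0.0612 size 56 30 long-axis deg 30.5
pot0 scene p0.48 px(317,222) n162 mean [ 0.6217 -0.0158] rect 0.6216 -0.0159 size 46 32 long-axis deg 68.8
[ 0.61805662 -0.01804871  0.05544451] [ 1.79901428e+02 -4.33630001e-02  6.79710713e+01] 0.05127817588785779 [  5.16713553  52.93010133 -14.02793668  97.70913898  21.47060334
  31.90735165 -43.86883921]
```

View pics/t5.png

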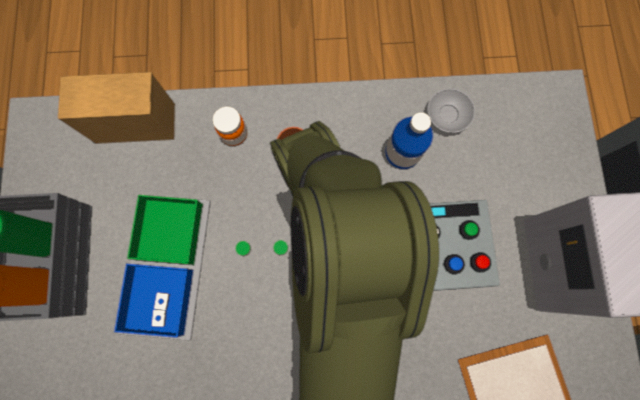

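Two tablets are in the blue tray at px (159,318) and (161,300), and the pots are undisturbed at (243,248) and (281,247). Now grasping the third tablet.

>>> arm_command(
  deltas=".2 .001 -.003 -.024 0 0 0;.2 0 0 -.018 0 0 0;.2 0 0 -.008 0 0 0;.2 0 0 -.002 0 0 0;.2 0 0 0 0 0 0",
)

```text
clock: 16.78
ee_pos: [0.6183, -0.0209, 0.0022]
tool_rot: [-180.0, 0.0, 68.0]
contact_force: [-0.3, 0.3, 1.1]
opening: 0.0513
finger_force: 0.0
```

>>> arm_command(
  deltas="-1 0 0 0 0 0 0;-1 0 0 0 0 0 0;-1 0 0 0 0 0 0;-1 0 0 0 0 0 0;-1 0 0 0 0 0 0",
)

```text
clock: 17.2
ee_pos: [0.6194, -0.021, 0.0037]
tool_rot: [179.9, -0.1, 68.0]
contact_force: [-0.2, 0.1, 6.9]
opening: 0.0243
finger_force: 60.6
```

>>> arm_command(
  deltas="-1 0 0 .02 0 0 0;-1 0 0 .03 0 0 0;-1 0 0 .03 0 0 0;-1 0 0 .03 0 0 0;-1 0 0 0 0 0 0",
)

```text
clock: 17.62
ee_pos: [0.6225, -0.0207, 0.1185]
tool_rot: [179.4, -0.3, 67.9]
contact_force: [0.4, 0.9, -0.1]
opening: 0.0243
finger_force: 59.9
```

>>> arm_command(
  deltas="-1 -.0108 .0235 0 0 0 6.9;-1 -.0108 .0235 0 0 0 6.9;-1 -.0108 .0235 0 0 0 6.9;-1 -.0108 .0235 0 0 0 6.9;-1 -.0108 .0235 0 0 0 6.9",
)

```text
clock: 18.03
ee_pos: [0.5637, 0.0972, 0.1123]
tool_rot: [180.0, 0.0, 102.8]
contact_force: [1.2, -0.4, -0.1]
opening: 0.0242
finger_force: 59.9
```

>>> arm_command(
  deltas="-1 -.0108 .0235 0 0 0 6.9;-1 -.0108 .0235 0 0 0 6.9;-1 -.0108 .0235 0 0 0 6.9;-1 -.0108 .0235 0 0 0 6.9;-1 -.0108 .0235 0 0 0 6.9",
)

```text
clock: 18.45
ee_pos: [0.5098, 0.2147, 0.1123]
tool_rot: [180.0, 0.0, 137.3]
contact_force: [0.6, -0.1, -0.9]
opening: 0.0241
finger_force: 59.9
```

>>> arm_command(
  deltas="-1 -.0108 .0235 0 0 0 6.9;-1 -.0108 .0235 0 0 0 6.9;-1 -.0108 .0235 0 0 0 6.9;-1 -.0108 .0235 0 0 0 6.9;-1 -.0108 .0235 0 0 0 6.9",
)

```text
clock: 18.87
ee_pos: [0.4559, 0.3322, 0.1123]
tool_rot: [-180.0, 0.0, 171.8]
contact_force: [-0.2, 1.0, -0.3]
opening: 0.0243
finger_force: 59.9
```

>>> arm_command(
  deltas="-1 0 0 0 0 0 0;-1 0 0 0 0 0 0",
)

```text
clock: 19.03
ee_pos: [0.4553, 0.3332, 0.1123]
tool_rot: [179.9, -0.0, 171.6]
contact_force: [-0.9, -0.7, 0.2]
opening: 0.0243
finger_force: 59.9
```

>>> arm_command(
  deltas="-1 0 0 -.03 0 0 0;-1 0 0 -.03 0 0 0;-1 0 0 -.02 0 0 0;-1 0 0 -.008 0 0 0;-1 0 0 0 0 0 0",
)

```text
clock: 19.45
ee_pos: [0.4562, 0.3292, 0.0225]
tool_rot: [-179.8, -0.1, 171.4]
contact_force: [-0.0, 0.3, -0.0]
opening: 0.0241
finger_force: 59.9
```

>>> arm_command(
  deltas=".2 0 0 0 0 0 0;.2 0 0 0 0 0 0;.2 0 0 0 0 0 0;.2 0 0 0 0 0 0",
)

```text
clock: 19.78
ee_pos: [0.4571, 0.3318, 0.0255]
tool_rot: [179.9, 0.1, 171.4]
contact_force: [0.6, 0.7, 0.3]
opening: 0.0509
finger_force: 0.0
```

>>> arm_command(
  deltas=".3 0 0 .02 0 0 0;.3 0 0 .035 0 0 0;.3 0 0 .035 0 0 0;.3 .011 -.031 0 0 0 0;.3 .011 -.031 0 0 0 0",
)

```text
clock: 20.2
ee_pos: [0.4793, 0.2727, 0.1178]
tool_rot: [179.6, 0.2, 171.7]
contact_force: [1.0, -1.9, -0.4]
opening: 0.0555
finger_force: 0.0
```

>>> arm_command(
  deltas=".3 .011 -.031 0 0 0 0;.3 .011 -.031 0 0 0 0;.3 .011 -.031 0 0 0 0;.3 .011 -.031 0 0 0 0;.3 0 0 0 0 0 0",
)

```text
clock: 20.62
ee_pos: [0.525, 0.1355, 0.1139]
tool_rot: [-179.5, 0.1, 170.8]
contact_force: [0.0, -1.3, -0.6]
opening: 0.0555
finger_force: 0.0
```

```bash
python3 - <<'E'
from h import *
im=manip.get_image("top"); save(im,"t6.png")
find(im,"tablet0",.02); find(im,"pot0",.02)
im=manip.get_image("scene")
find(im,"tablet0",.02,"scene"); find(im,"pot0",.012,"scene")
s=manip.read_state();print(s["ee_pos"],s["tool_rot"],s["opening"])
E
```

```text
tablet0 top p0.72 px(164,281) n205 mean [0.4534 0.3286] rect 0.4535 0.3285 size 30 36 long-axis deg 169.7
tablet0 top p0.61 px(159,317) n219 mean [0.373  0.3395] rect 0.3727 0.3396 size 31 35 long-axis deg 176.9
tablet0 top p0.52 px(162,301) n191 mean [0.4097 0.3336] rect 0.4099 0.3338 size 29 36 long-axis deg 169.3
tablet0 scene p0.62 px(488,224) n170 mean [0.4057 0.3377] rect 0.4056 0.3378 size 31 44 long-axis deg 170.4
tablet0 scene p0.60 px(496,216) n92 mean [0.3663 0.343 ] rect 0.3661 0.343 size 25 33 long-axis deg 170.4
pot0 scene p0.71 px(365,210) n180 mean [0.5179 0.0609] rect 0.5179 0.0613 size 56 30 long-axis deg 30.5
pot0 scene p0.53 px(397,224) n198 mean [0.5201 0.1502] rect 0.5198 0.1503 size 57 33 long-axis deg 18.2
[0.52203304 0.1472495  0.11480558] [1.79913205e+02 1.33599125e-02 1.71616322e+02] 0.05578612653162406
```

>>> arm_command(
  deltas=".3 0 -.001 -.035 0 0 0;.3 0 -.001 -.035 0 0 0;.3 0 0 -.022 0 0 0;.3 0 0 -.012 0 0 0;.3 0 0 -.004 0 0 0",
)

```text
clock: 21.33
ee_pos: [0.5208, 0.1445, 0.0044]
tool_rot: [-179.9, -0.2, 171.6]
contact_force: [-0.4, 0.4, 0.3]
opening: 0.0557
finger_force: 0.0
```

>>> arm_command(
  deltas=".3 0 0 0 0 0 0;-1 0 0 0 0 0 0;-1 0 0 0 0 0 0;-1 0 0 0 0 0 0;-1 0 0 0 0 0 0",
)

```text
clock: 21.75
ee_pos: [0.5231, 0.1445, 0.0078]
tool_rot: [179.9, 0.1, 171.5]
contact_force: [-0.4, 1.4, 7.1]
opening: 0.0316
finger_force: 59.5
```

>>> arm_command(
  deltas="-1 0 0 .02 0 0 0;-1 0 0 .03 0 0 0;-1 0 0 .03 0 0 0;-1 0 0 .03 0 0 0;-1 0 0 0 0 0 0",
)

```text
clock: 22.17
ee_pos: [0.5253, 0.1451, 0.1218]
tool_rot: [179.7, 0.5, 171.4]
contact_force: [-0.0, 1.1, -0.9]
opening: 0.0315
finger_force: 59.5
```

>>> arm_command(
  deltas="-1 .0032 .0291 0 0 0 0;-1 .0032 .0291 0 0 0 0;-1 .0032 .0291 0 0 0 0;-1 .0032 .0291 0 0 0 0;-1 .0032 .0291 0 0 0 0",
)

```text
clock: 22.58
ee_pos: [0.5385, 0.2897, 0.1162]
tool_rot: [-180.0, 0.0, 171.4]
contact_force: [0.8, -0.7, -0.4]
opening: 0.0318
finger_force: 59.6
```

>>> arm_command(
  deltas="-1 .0032 .0291 0 0 0 0;-1 0 0 0 0 0 0;-1 0 0 0 0 0 0",
)

```text
clock: 22.83
ee_pos: [0.5409, 0.3201, 0.1163]
tool_rot: [179.9, -0.0, 171.6]
contact_force: [-0.2, -0.5, -1.0]
opening: 0.032
finger_force: 59.6
```

>>> arm_command(
  deltas="-1 0 0 -.03 0 0 0;-1 0 0 -.03 0 0 0;-1 0 0 -.02 0 0 0;-1 0 0 -.008 0 0 0;-1 0 0 0 0 0 0",
)

```text
clock: 23.25
ee_pos: [0.5408, 0.3152, 0.0262]
tool_rot: [-179.8, -0.1, 171.4]
contact_force: [-0.6, 0.3, 0.4]
opening: 0.0316
finger_force: 59.7
```

>>> arm_command(
  deltas=".3 0 0 0 0 0 0;.3 0 0 0 0 0 0;.3 0 0 0 0 0 0;.3 0 0 0 0 0 0",
)

```text
clock: 23.58
ee_pos: [0.5424, 0.3185, 0.0297]
tool_rot: [179.9, 0.1, 171.5]
contact_force: [0.6, -0.2, -0.0]
opening: 0.0556
finger_force: 0.0
```

>>> arm_command(
  deltas=".3 0 0 .02 0 0 0;.3 0 0 .035 0 0 0;.3 0 0 .035 0 0 0;.3 -.0025 -.0292 0 0 0 0;.3 -.0025 -.0292 0 0 0 0",
)

```text
clock: 24.0
ee_pos: [0.5376, 0.263, 0.122]
tool_rot: [179.6, 0.3, 171.7]
contact_force: [0.5, -0.8, -1.3]
opening: 0.0555
finger_force: 0.0
```

>>> arm_command(
  deltas=".3 -.0025 -.0292 0 0 0 0;.3 -.0025 -.0292 0 0 0 0;.3 -.0025 -.0292 0 0 0 0;.3 -.0025 -.0292 0 0 0 0;.3 -.0025 -.0292 0 0 0 0",
)

```text
clock: 24.42
ee_pos: [0.5242, 0.1124, 0.1192]
tool_rot: [180.0, 0.1, 171.5]
contact_force: [0.1, -0.2, 0.3]
opening: 0.0553
finger_force: 0.0
```

>>> arm_command(
  deltas=".3 -.0025 -.0292 0 0 0 0;.3 -.0025 -.0292 0 0 0 0;.3 0 0 0 0 0 0;.3 0 0 0 0 0 0",
)

```text
clock: 24.75
ee_pos: [0.5193, 0.0529, 0.1188]
tool_rot: [-179.9, 0.0, 171.2]
contact_force: [0.1, 1.3, 0.2]
opening: 0.0553
finger_force: 0.0
```

```bash
python3 - <<'E'
from h import *
im=manip.get_image("top"); save(im,"t7.png")
find(im,"tablet0",.02); find(im,"pot0",.02)
im=manip.get_image("scene")
find(im,"tablet0",.02,"scene"); find(im,"pot0",.012,"scene")
s=manip.read_state();print(s["ee_pos"],s["tool_rot"],s["opening"])
E
```

```text
tablet0 top p0.78 px(162,300) n225 mean [0.4104 0.3338] rect 0.4102 0.3333 size 32 37 long-axis deg 171.6
tablet0 top p0.70 px(164,282) n222 mean [0.4529 0.3299] rect 0.4529 0.33 size 32 38 long-axis deg 169.4
tablet0 top p0.65 px(159,317) n201 mean [0.3733 0.3396] rect 0.3727 0.3398 size 30 35 long-axis deg 176.9
pot0 top p0.78 px(171,244) n203 mean [0.5406 0.3161] rect 0.5409 0.3161 size 39 33 long-axis deg 86.9
tablet0 scene p0.59 px(483,232) n68 mean [0.4379 0.3361] rect 0.4371 0.3363 size 29 20 long-axis deg 84.1
tablet0 scene p0.55 px(489,225) n132 mean [0.4072 0.3387] rect 0.4075 0.3384 size 26 42 long-axis deg 170.3
pot0 scene p0.62 px(366,209) n185 mean [0.5163 0.0607] rect 0.5171 0.0623 size 56 33 long-axis deg 30.5
pot0 scene p0.54 px(460,255) n228 mean [0.5294 0.3168] rect 0.5295 0.3166 size 53 33 long-axis deg 9.8
[0.5192878  0.05668815 0.11856883] [1.79941156e+02 2.55911777e-02 1.71582861e+02] 0.0553328745864118
```

>>> arm_command(
  deltas=".3 0 0 -.035 0 0 0;.3 0 0 -.035 0 0 0;.3 0 0 -.025 0 0 0;.3 0 0 -.013 0 0 0;.3 0 0 -.004 0 0 0",
)

```text
clock: 25.47
ee_pos: [0.5178, 0.0558, 0.0041]
tool_rot: [-179.9, -0.2, 171.6]
contact_force: [-0.1, 0.2, 1.8]
opening: 0.0555
finger_force: 0.0
```

>>> arm_command(
  deltas=".3 0 0 0 0 0 0;-1 0 0 0 0 0 0;-1 0 0 0 0 0 0;-1 0 0 0 0 0 0;-1 0 0 0 0 0 0",
)

```text
clock: 25.88
ee_pos: [0.52, 0.0559, 0.0078]
tool_rot: [179.9, 0.1, 171.5]
contact_force: [-1.2, 0.5, 7.1]
opening: 0.0318
finger_force: 59.7
```

>>> arm_command(
  deltas="-1 0 0 .02 0 0 0;-1 0 0 .03 0 0 0;-1 0 0 .03 0 0 0;-1 0 0 .03 0 0 0;-1 0 0 0 0 0 0",
)

```text
clock: 26.3
ee_pos: [0.5221, 0.0564, 0.1216]
tool_rot: [179.8, 0.5, 171.4]
contact_force: [0.3, 0.3, -0.3]
opening: 0.0315
finger_force: 59.5
```

>>> arm_command(
  deltas="-1 .0088 .0282 0 0 0 0;-1 .0088 .0282 0 0 0 0;-1 .0088 .0282 0 0 0 0;-1 .0088 .0282 0 0 0 0;-1 .0088 .0282 0 0 0 0",
)

```text
clock: 26.72
ee_pos: [0.5634, 0.197, 0.1163]
tool_rot: [-180.0, 0.0, 171.4]
contact_force: [0.1, -0.8, -0.8]
opening: 0.0317
finger_force: 59.6
```

>>> arm_command(
  deltas="-1 .0088 .0282 0 0 0 0;-1 .0088 .0282 0 0 0 0;-1 .0088 .0282 0 0 0 0;-1 .0088 .0282 0 0 0 0;-1 0 0 0 0 0 0",
)

```text
clock: 27.13
ee_pos: [0.5978, 0.3171, 0.117]
tool_rot: [179.5, 0.0, 171.8]
contact_force: [-1.4, 1.8, -0.3]
opening: 0.0319
finger_force: 59.6
```

>>> arm_command(
  deltas="-1 0 0 -.03 0 0 0;-1 0 0 -.03 0 0 0;-1 0 0 -.02 0 0 0;-1 0 0 -.008 0 0 0;-1 0 0 0 0 0 0",
)

```text
clock: 27.55
ee_pos: [0.597, 0.3075, 0.026]
tool_rot: [-179.8, -0.2, 171.5]
contact_force: [0.7, 0.9, -1.2]
opening: 0.0312
finger_force: 59.6
```

>>> arm_command(
  deltas=".3 0 0 0 0 0 0;.3 0 0 0 0 0 0;.3 0 0 0 0 0 0;.3 0 0 0 0 0 0",
)

```text
clock: 27.88
ee_pos: [0.5991, 0.3096, 0.0299]
tool_rot: [179.9, 0.1, 171.5]
contact_force: [-1.3, 0.2, -0.5]
opening: 0.0555
finger_force: 0.0
```

>>> arm_command(
  deltas=".3 0 0 .02 0 0 0;.3 0 0 .035 0 0 0;.3 0 0 .035 0 0 0;-1 -.01 -.028 0 0 0 -4;-1 -.01 -.028 0 0 0 -4",
)

```text
clock: 28.3
ee_pos: [0.5795, 0.2564, 0.1221]
tool_rot: [179.5, 0.2, 163.4]
contact_force: [-0.4, -1.0, -1.0]
opening: 0.032
finger_force: 0.0
```

>>> arm_command(
  deltas="-1 -.01 -.028 0 0 0 -5;-1 -.01 -.028 0 0 0 -5;-1 -.01 -.028 0 0 0 -5;-1 -.01 -.028 0 0 0 -5;-1 -.01 -.028 0 0 0 -5",
)

```text
clock: 28.72
ee_pos: [0.5282, 0.1119, 0.1193]
tool_rot: [179.9, 0.1, 138.2]
contact_force: [-0.2, 0.4, 0.5]
opening: 0.0
finger_force: 0.0
```

```bash
python3 - <<'E'
from h import *
im=manip.get_image("top"); save(im,"t8.png")
find(im,"tablet0",.02); find(im,"pot0",.03); find(im,"blue_tray_in",.058);find(im,"green_tray_in",.058)
im=manip.get_image("scene"); save(im,"s8.png")
find(im,"tablet0",.02,"scene"); find(im,"pot0",.024,"scene")
s=manip.read_state();print(s["ee_pos"],s["tool_rot"],s["opening"],s["joint_positions"])
E
```

```text
tablet0 top p0.78 px(164,281) n204 mean [0.4532 0.3298] rect 0.4534 0.3297 size 30 36 long-axis deg 168.1
tablet0 top p0.75 px(159,317) n216 mean [0.3729 0.3395] rect 0.3727 0.3396 size 31 35 long-axis deg 176.9
tablet0 top p0.59 px(161,301) n212 mean [0.41   0.3347] rect 0.4102 0.3345 size 30 37 long-axis deg 171.6
tablet0 top p0.50 px(429,265) n140 mean [ 0.4573 -0.2879] rect 0.4568 -0.2874 size 28 28 long-axis deg 174.1
pot0 top p0.65 px(429,265) n130 mean [ 0.4571 -0.285 ] rect 0.4572 -0.2849 size 28 25 long-axis deg 86.9
pot0 top p0.61 px(158,232) n3270 mean [0.5682 0.3422] rect 0.5763 0.3273 size 159 161 long-axis deg 173.9
pot0 top p0.57 px(170,243) n204 mean [0.5399 0.3129] rect 0.5396 0.3128 size 38 33 long-axis deg 86.9
blue_tray_in top p0.59 px(153,300) n4255 mean [0.4126 0.3399] rect 0.4138 0.3369 size 156 150 long-axis deg 82.2
green_tray_in top p0.97 px(158,233) n3061 mean [0.5627 0.3324] rect 0.571 0.3157 size 153 151 long-axis deg 82.4
tablet0 scene p0.62 px(459,265) n4066 mean [0.5654 0.3279] rect 0.5592 0.3235 size 156 197 long-axis deg 172.0
tablet0 scene p0.61 px(496,216) n118 mean [0.3659 0.3433] rect 0.3652 0.3434 size 28 37 long-axis deg 172.7
tablet0 scene p0.49 px(489,225) n149 mean [0.408 0.339] rect 0.4069 0.3385 size 30 44 long-axis deg 169.6
pot0 scene p0.76 px(447,269) n237 mean [0.5931 0.3098] rect 0.5926 0.3087 size 47 36 long-axis deg 3.4
pot0 scene p0.55 px(460,255) n232 mean [0.5386 0.3185] rect 0.5378 0.3179 size 56 32 long-axis deg 8.7
[0.52884114 0.11483915 0.11867413] [ 1.79876785e+02 -1.83926824e-02  1.38588579e+02] -4.7270485140264434e-05 [  1.63767874  45.73514246 -31.7412361  109.34327494  39.50381281
  36.18564466  -6.72646214]
```

View pics/t8.png

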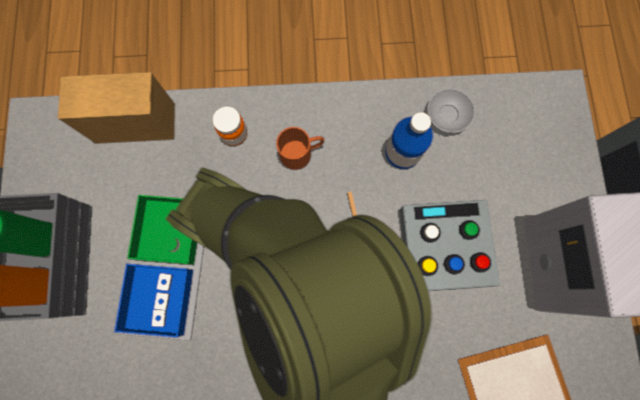

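View pics/s8.png

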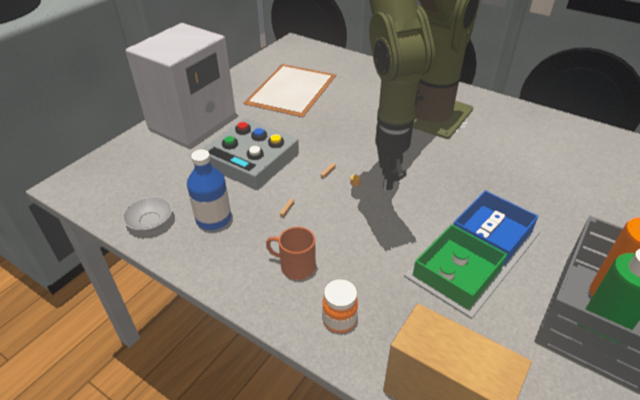

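All three tablets are in the blue tray, at px (164,281), (161,301) and (159,317). Both pots are in the green tray, at scene px (447,269) and (460,255), and the pegs, tokens, bottle and mug haven't moved. Next is the programme, starting with the blue key.

>>> arm_command(
  deltas="-1 -.0049 -.0299 0 0 0 -4;-1 -.0049 -.0299 0 0 0 -4;-1 -.0049 -.0299 0 0 0 -4;-1 -.0049 -.0299 0 0 0 -4;-1 -.0049 -.0299 0 0 0 -4",
)

```text
clock: 29.53
ee_pos: [0.5041, -0.0366, 0.1184]
tool_rot: [179.9, -0.0, 118.4]
contact_force: [0.4, 0.3, 1.0]
opening: 0.0003
finger_force: 0.0
```

>>> arm_command(
  deltas="-1 -.0049 -.0299 0 0 0 -4;-1 -.0049 -.0299 0 0 0 -4;-1 -.0049 -.0299 0 0 0 -4;-1 -.0049 -.0299 0 0 0 -4;-1 -.0049 -.0299 0 0 0 -4",
)

```text
clock: 29.95
ee_pos: [0.4799, -0.1864, 0.1184]
tool_rot: [179.9, -0.0, 98.4]
contact_force: [0.5, -0.6, -0.5]
opening: 0.0001
finger_force: 0.0
```

>>> arm_command(
  deltas="-1 -.0049 -.0299 0 0 0 -4;-1 -.0049 -.0299 0 0 0 -4;-1 -.0049 -.0299 0 0 0 -4;-1 -.0049 -.0299 0 0 0 -4;-1 -.0049 -.0299 0 0 0 -4",
)

```text
clock: 30.37
ee_pos: [0.4555, -0.3362, 0.1183]
tool_rot: [179.9, -0.0, 78.4]
contact_force: [-0.0, -0.5, 0.4]
opening: 0.0002
finger_force: 0.0
```

>>> arm_command(
  deltas="-1 0 0 0 0 0 0;-1 0 0 0 0 0 0;-1 0 0 0 0 0 0",
)

```text
clock: 30.62
ee_pos: [0.4558, -0.3341, 0.1182]
tool_rot: [180.0, -0.1, 78.6]
contact_force: [-0.3, 0.5, -0.2]
opening: 0.0002
finger_force: 0.0
```

```bash
python3 - <<'E'
from h import *
im=manip.get_image("top")
find(im,"tablet0",.02); find(im,"pot0",.03)
for k in("white","blue","yellow","green","red"): find(im,f"key_{k}_top",.0715)
im=manip.get_image("scene")
for k in("white","blue","yellow","green","red"): find(im,f"key_{k}_top",.068,"scene")
s=manip.read_state();print(s["ee_pos"],s["tool_rot"],s["opening"],s["joint_positions"])
E
```

```text
tablet0 top p0.73 px(159,317) n215 mean [0.3731 0.3395] rect 0.3727 0.3397 size 30 35 long-axis deg 176.9
tablet0 top p0.72 px(162,301) n208 mean [0.4101 0.3342] rect 0.4103 0.3341 size 30 36 long-axis deg 171.6
pot0 top p0.80 px(170,244) n209 mean [0.5393 0.3128] rect 0.5396 0.3127 size 38 33 long-axis deg 86.9
pot0 top p0.50 px(174,220) n201 mean [0.5957 0.3061] rect 0.5963 0.3065 size 39 34 long-axis deg 86.9
key_white_top top p0.71 px(431,231) n144 mean [ 0.5309 -0.2874] rect 0.5307 -0.2877 size 28 30 long-axis deg 130.2
key_blue_top top p0.53 px(454,263) n133 mean [ 0.4561 -0.3317] rect 0.4562 -0.331 size 29 25 long-axis deg 5.8
key_yellow_top top p0.68 px(428,265) n160 mean [ 0.4562 -0.2736] rect 0.4565 -0.273 size 29 31 long-axis deg 173.8
key_yellow_top top p0.44 px(431,231) n180 mean [ 0.5302 -0.288 ] rect 0.5296 -0.2876 size 33 31 long-axis deg 40.5
key_green_top top p0.66 px(470,228) n107 mean [ 0.5319 -0.3753] rect 0.5327 -0.3745 size 21 30 long-axis deg 144.3
key_white_top scene p0.62 px(254,150) n59 mean [ 0.5334 -0.2832] rect 0.5343 -0.2829 size 32 22 long-axis deg 39.1
key_blue_top scene p0.56 px(258,131) n94 mean [ 0.4581 -0.3301] rect 0.4573 -0.3297 size 46 31 long-axis deg 39.6
key_yellow_top scene p0.59 px(275,137) n75 mean [ 0.4559 -0.2697] rect 0.456 -0.2698 size 39 25 long-axis deg 37.3
key_green_top scene p0.58 px(228,139) n71 mean [ 0.5343 -0.3735] rect 0.5336 -0.3739 size 33 29 long-axis deg 33.5
key_red_top scene p0.55 px(242,124) n75 mean [ 0.4574 -0.3901] rect 0.4581 -0.3905 size 42 29 long-axis deg 40.1
[ 0.45479994 -0.33552494  0.11831499] [1.79995547e+02 6.35287530e-04 7.84653108e+01] 0.00012571647281747015 [ 44.49463259  45.33659165 -21.80429606 105.44922731  27.77555655
  34.53309685  -6.20132279]
```

>>> arm_command(
  deltas="-1 .001 .003 -.025 0 0 0;-1 0 0 -.015 0 0 0;-1 0 0 -.006 0 0 0;-1 0 0 -.004 0 0 0;-1 0 0 -.003 0 0 0",
)

```text
clock: 31.73
ee_pos: [0.455, -0.3319, 0.0656]
tool_rot: [-179.9, -0.0, 78.5]
contact_force: [-6.5, 4.4, 30.7]
opening: -0.0003
finger_force: 15.2
```

>>> arm_command(
  deltas="-1 0 0 0 0 0 0;-1 0 0 0 0 0 0;-1 0 0 0 0 0 0",
)

```text
clock: 31.98
ee_pos: [0.4555, -0.3324, 0.0661]
tool_rot: [-180.0, 0.0, 78.5]
contact_force: [-1.5, 2.7, 5.7]
opening: 0.0001
finger_force: 3.0
```

```bash
python3 -c "
from station import manip
s=manip.read_state();print(s['ee_pos'],s['contact_force'])"
```

```text
[ 0.45548847 -0.33236641  0.06612159] [-1.50286146  2.70224661  5.749106  ]
```

>>> arm_command(
  deltas="-1 0 0 .015 0 0 0;-1 0 0 .025 0 0 0;-1 0 .02 0 0 0 0;-1 .0005 .02 0 0 0 0;-1 .0005 .019 0 0 0 0",
)

```text
clock: 32.4
ee_pos: [0.458, -0.2737, 0.1063]
tool_rot: [179.8, 0.0, 78.4]
contact_force: [0.5, 0.5, 0.6]
opening: 0.0001
finger_force: 0.0
```

>>> arm_command(
  deltas="-1 0 0 0 0 0 0;-1 0 0 0 0 0 0;-1 0 0 -.02 0 0 0;-1 0 0 -.01 0 0 0;-1 0 0 -.003 0 0 0",
)

```text
clock: 32.82
ee_pos: [0.456, -0.2747, 0.0709]
tool_rot: [-179.9, 0.0, 78.4]
contact_force: [-0.4, -0.8, 2.2]
opening: 0.0001
finger_force: 0.8
```

>>> arm_command(
  deltas="-1 0 0 -.003 0 0 0;-1 0 0 -.002 0 0 0;-1 0 0 -.002 0 0 0;-1 0 0 0 0 0 0;-1 0 0 0 0 0 0",
)

```text
clock: 33.23
ee_pos: [0.456, -0.2747, 0.0661]
tool_rot: [-180.0, 0.1, 78.4]
contact_force: [-2.4, -2.0, 6.0]
opening: 0.0003
finger_force: 3.1
```

>>> arm_command(
  deltas="-1 0 0 0 0 0 0;-1 0 0 0 0 0 0;-1 0 0 .015 0 0 0;-1 0 0 .025 0 0 0;-1 0 -.02 0 0 0 0",
)

```text
clock: 33.65
ee_pos: [0.4604, -0.2897, 0.109]
tool_rot: [179.6, -0.2, 78.8]
contact_force: [1.2, 1.4, -0.5]
opening: 0.0003
finger_force: 0.0
```

>>> arm_command(
  deltas="-1 0 -.02 0 0 0 0;-1 0 -.018 0 0 0 0;-1 0 0 0 0 0 0;-1 0 0 0 0 0 0;-1 0 0 -.02 0 0 0",
)

```text
clock: 34.07
ee_pos: [0.4596, -0.3316, 0.088]
tool_rot: [179.6, 0.0, 78.5]
contact_force: [0.5, 0.8, 0.5]
opening: 0.0003
finger_force: 0.0
```

>>> arm_command(
  deltas="-1 0 0 -.01 0 0 0;-1 0 0 -.003 0 0 0;-1 0 0 -.003 0 0 0;-1 0 0 -.002 0 0 0;-1 0 0 -.002 0 0 0",
)

```text
clock: 34.48
ee_pos: [0.4568, -0.3304, 0.0658]
tool_rot: [-180.0, -0.0, 78.5]
contact_force: [-3.2, 4.9, 21.8]
opening: 0.0001
finger_force: 11.2
```

>>> arm_command(
  deltas="-1 0 0 0 0 0 0;-1 0 0 0 0 0 0;-1 0 0 0 0 0 0",
)

```text
clock: 34.73
ee_pos: [0.4568, -0.3303, 0.0661]
tool_rot: [-180.0, -0.0, 78.5]
contact_force: [-2.2, 2.6, 5.8]
opening: -0.0002
finger_force: 3.1
```

>>> arm_command(
  deltas="-1 0 0 .015 0 0 0;-1 0 0 .025 0 0 0;-1 .0189 -.0114 0 0 0 0;-1 .0189 -.0114 0 0 0 0;-1 .0189 -.0114 0 0 0 0",
)

```text
clock: 35.15
ee_pos: [0.5146, -0.3669, 0.1066]
tool_rot: [179.9, 0.1, 78.5]
contact_force: [-0.1, 0.4, -0.3]
opening: -0.0001
finger_force: 0.0
```

>>> arm_command(
  deltas="-1 .0189 -.0114 0 0 0 0;-1 0 0 0 0 0 0;-1 0 0 0 0 0 0;-1 0 0 0 0 0 0",
)

```text
clock: 35.48
ee_pos: [0.5316, -0.3768, 0.1052]
tool_rot: [-179.9, -0.0, 78.5]
contact_force: [-1.2, -0.4, -0.4]
opening: -0.0001
finger_force: 0.0
```

>>> arm_command(
  deltas="-1 0 0 -.02 0 0 0;-1 0 0 -.01 0 0 0;-1 0 0 -.003 0 0 0;-1 0 0 -.003 0 0 0;-1 0 0 -.002 0 0 0",
)

```text
clock: 35.9
ee_pos: [0.5314, -0.3767, 0.0673]
tool_rot: [-179.9, -0.0, 78.5]
contact_force: [-2.6, 1.5, 3.4]
opening: 0.0004
finger_force: 1.7
```

>>> arm_command(
  deltas="-1 0 0 -.002 0 0 0;-1 0 0 0 0 0 0;-1 0 0 0 0 0 0;-1 0 0 0 0 0 0",
)

```text
clock: 36.23
ee_pos: [0.5318, -0.3769, 0.0662]
tool_rot: [-179.9, 0.0, 78.5]
contact_force: [-3.3, 1.1, 6.2]
opening: 0.0003
finger_force: 2.8
```

>>> arm_command(
  deltas="-1 0 0 0 0 0 0;-1 0 0 .015 0 0 0;-1 0 0 .03 0 0 0;-1 0 0 .03 0 0 0;-1 0 0 .03 0 0 0",
)

```text
clock: 36.65
ee_pos: [0.5328, -0.3771, 0.1717]
tool_rot: [179.9, -0.0, 78.5]
contact_force: [0.9, 0.3, 0.7]
opening: -0.0002
finger_force: 0.0
```

>>> arm_command(
  deltas="-1 0 0 0 0 0 0;-1 0 0 0 0 0 0;-1 0 0 0 0 0 0",
)

```text
clock: 36.9
ee_pos: [0.5323, -0.3772, 0.1703]
tool_rot: [180.0, 0.0, 78.5]
contact_force: [0.1, 0.4, -0.3]
opening: 0.0004
finger_force: 0.0
```

```bash
python3 - <<'E'
from h import *
im=manip.get_image("top"); save(im,"t9.png")
find(im,"tablet0",.02); find(im,"pot0",.03)
E
```

```text
tablet0 top p0.66 px(164,281) n233 mean [0.4546 0.3291] rect 0.4546 0.3285 size 34 39 long-axis deg 169.7
tablet0 top p0.50 px(162,301) n178 mean [0.4094 0.3344] rect 0.4092 0.3345 size 28 34 long-axis deg 176.9
tablet0 top p0.49 px(159,317) n199 mean [0.3741 0.3398] rect 0.3738 0.3398 size 30 33 long-axis deg 176.9
pot0 top p0.67 px(170,243) n218 mean [0.5397 0.3134] rect 0.5397 0.3137 size 40 33 long-axis deg 86.9
pot0 top p0.60 px(174,219) n213 mean [0.5962 0.3055] rect 0.5962 0.3055 size 41 34 long-axis deg 86.9
pot0 top p0.42 px(162,300) n209 mean [0.4103 0.3306] rect 0.4104 0.3305 size 30 36 long-axis deg 169.7
```

View pics/t9.png

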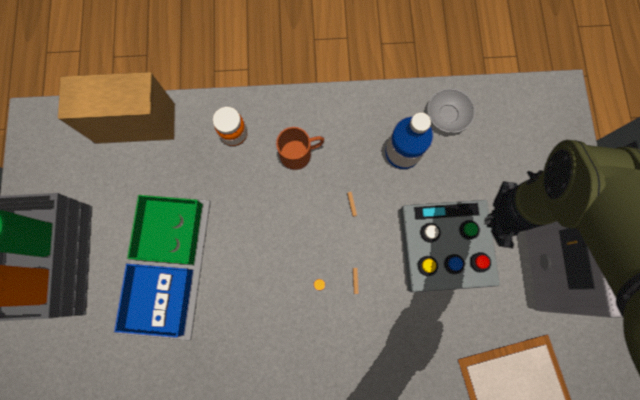

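The final picture shows three tablets in the blue tray at (159–164, 281–317) and two pots in the green tray at (170,243) and (174,219). Nothing loose is left over, the pegs, tokens, bottle and mug are in place, and the arm is clear of the keys. I'm handing in.

```bash
python3 -c "
from station import manip
print(manip.finish_job())"
```

```text
the job is handed in; nothing more can be done
None
```

I handed the job in at about 37 s on the robot's clock: white key pressed, all three tablets in the blue tray and both pots in the green, then blue, yellow, blue and green pressed in order; the hand-in returned no verdict.

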